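# Zero the light meter and read a reference cell

## Robot

A 6-joint arm with a two-finger parallel gripper is mounted at the origin on the work surface. World frame = base frame: x ahead of the robot, y to its left, z up, the work surface at z = 0. Lengths are in m, angles in degrees, forces in N, time in s.
With the tool pointing down it reaches from about 0.35 to 0.875 m from the base axis. Payload 4.2 kg.
Tool frame: the origin (TCP) lies on the mounting face of the last link; the fingertips stand 182 mm ahead of it and the grasp point (between the pads) lies 164 mm ahead of it (r.tcp_to_grasp is the distance from the TCP to the grasp point, in m); z points along the fingers, y is the line along which they close (so a half turn about z gives the same grasp; the last joint's range is limited). The gripper opens to 87 mm and grips with 3 to 60 N. Pads are 19 mm wide; open, the fingers measure 117 mm over their backs; the gripper's body (75 mm by 190 mm) begins 51 mm behind the grasp point.
Start: joints at [-49.87, 22.042, 0.453, 0, -68.411, -14.817], TCP at [0.267, -0.565, 0.405] pointing down, gripper open.
Joint ranges: [-179.83, 179.83], [-69.29, 118.12], [-61.27, 80.66], [-181.25, 117.63], [-171.15, -9.14], [-177.46, 177.46]. Speed limits (degrees/s): [159.86, 159.86, 180, 180, 180, 180].

## Interface

Orientations are given as a 3x3 rotation matrix whose columns are the frame's x, y, z axes.
In Python, from station import sense, eyes, r gives the robot as it stands.
- The arm moves only by the tool jog_arm, never from a script. Its argument "increments" is a list of rows, each a list of 4 numbers: the shift along the tool's x, y, z normalised to -1 to 1, where 1 is 0.02 m, then the turn about the tool's z normalised to -1 to 1, where 1 is 0.08 rad. A call has 1 to 10 rows; each row shifts and turns the commanded pose from where the row before left it, along the tool's axes as they then stand; what a row does not reach is not made up. A row lasts 1/10 s, in which the tool goes at most 50 mm and 8.59 degrees, less where a joint would pass 70% of its speed; a pose out of reach is approached as far as the arm can. A call with a number of a shift or a turn outside -1 to 1 is refused whole. A call with a gripper value outside its range is refused whole. "grip" is the finger opening in mm, from 0 to 87, set as the call begins (left out, the last holds). The fingers move at their own pace and stop on an object; the grip force is fixed at half the most. Time passes only in rows, so rows that do not move let the fingers close. It gives the time, the measured TCP pose, the force, the opening and the grip force at its end, in the units of the state.
- sense(): the state, without advancing time (a new reading comes with each control period).
- eyes.capture(name): name is "scene" or "top"; returns the picture (384x512x3 uint8, blue, green, red); there is no depth.
- eyes.get_calibration(name): a dict with "camera_matrix" (3x3 intrinsics, pixels), "R" (3x3) and "t" (3): a world point X has camera coordinates R X + t. Camera axes: x right, y down, z forward; pixel columns grow to the right and rows downward; lengths in m; the calibration is good to about 2 mm. A picture is of the moment at which its call begins. get_calibration takes no time and is no camera call.
- r.finish_job(): hands the job in; it is judged then, once.
Trained networks look in the newest picture that a camera, given by its name, has taken for a name from the list of things; names that differ only in an ending like _2 or _b are one class to them, and where a whole thing is asked for, a point or a joint stands for the part that bears it (a point fixed in the world has none). Each returns a list of dicts, best first, with "conf" (0 to 1); they miss things now and then, are a little off and sometimes report something else, mostly with a low value. They report only what shows in the picture. A call takes as long as a camera call. They do not tell look-alikes from the thing itself.
- eyes.spot_in(camera, name): "centre" ([x, y, z] in m, in world coordinates, good to about 4 mm: the middle of the surface that is visible of it).
- eyes.outline_of(camera, name): "mask" (384x512 bool, what is visible of it).
The state is a dict: "time_s": time; "joints": joint angles; "joint_velocities": joint speeds; "effort": joint torques, N m; "tcp_pos": TCP position; "ee_rot": TCP orientation; "wrist_force": force on the tool from outside, world axes, zero at the start; "moment": the same for the moment, N m; "gripper_width": opening from 0.0 (shut) to 1.0 (fully open); "gripper_force": force on a finger pad.
Only numpy, scipy, OpenCV 4.12 (cv2) and the standard library are available. Lean on these libraries where they do the work, as an engineer would, in place of code of your own. Each camera call takes 0.05 s, during which the arm holds its last target. There are 200 camera calls.

## Task

Take a reading of the orange-capped reference cell on the optical rig. First, with the sample stage still empty, press the blue zero button on the control box fully down and let it up; then stand the orange-capped cell upright in the middle of the small raised stage, square to it with its window facing the two barrels, let go of it, and press the green start button fully down and release it. Leave the cell standing there, do not press either button out of turn, never press the red stop button, and leave the other two cells alone.

Things in the scene. Friction and masses are not known exactly. Their poses are not given: they have to be found in the camera images.
- orange_cell: Reference cell: an amber glass window in an upright black frame, 30 mm (its x) by 20 mm (its y) by 60 mm tall, 80 g, the top 12 mm being a cap in orange; origin at the centre of its underside, z up; the light passes through the window along y. Stands on the tray at the start, in any of its three places.
- green_cell: Another cell, to be left alone: a green glass window in an upright black frame, 30 mm (its x) by 20 mm (its y) by 60 mm tall, 80 g, the top 12 mm being a cap in green; origin at the centre of its underside, z up; the light passes through the window along y. Stands on the tray at the start, in any of its three places.
- white_cell: Another cell, to be left alone: a clear glass window in an upright black frame, 30 mm (its x) by 20 mm (its y) by 60 mm tall, 80 g, the top 12 mm being a cap in white; origin at the centre of its underside, z up; the light passes through the window along y. Stands on the tray at the start, in any of its three places.
- stage_top (a point): centre of the top face of the rig's bright aluminium stage, 42 mm (x) by 32 mm (y), on a thin post, 90 mm above the bench. Its y axis is the light's axis, along which a black barrel faces the stage from either side; the stage is open above and on both x sides.
- rig: the optical rig, fixed: black base plate 130 by 300 by 12 mm, origin at the centre of its underside, straight below the stage's centre, same axes. Along y on either side: a barrel 36 mm across, axis 120 mm above the bench, from 46 to 100 mm off the centre, then a black housing from 100 to 146 mm, 74 mm deep (x), top 155 mm above the bench.
- tray: flat aluminium tray, fixed, 80 mm (x) by 220 mm (y) by 8 mm thick; origin at the centre of its underside. The three cells stand on it about 70 mm apart along y, each turned a little.
- console: white control box, fixed, 110 mm (x) by 200 mm (y) by 60 mm tall with a grey top panel; origin at the centre of its underside. The three buttons stand in a row along its y, 60 mm apart, in any order.
- zero_button_top (a point): the centre of the top face of the blue zero push button (cap 28 mm across in a black ring 44 mm across); at rest it stands 82 mm above the bench, 22 mm above the control box's top and 10 mm proud of its ring; presses straight down
- zero_button (a joint): travel of the blue zero button in m: 0 = up, 0.006 = fully down; a spring returns it (about 5 N when fully down)
- start_button_top (a point): the centre of the top face of the green start push button (cap 28 mm across in a black ring 44 mm across); at rest it stands 82 mm above the bench, 22 mm above the control box's top and 10 mm proud of its ring; presses straight down
- start_button (a joint): travel of the green start button in m: 0 = up, 0.006 = fully down; a spring returns it (about 5 N when fully down)
- stop_button_top (a point): the centre of the top face of the red stop push button (cap 28 mm across in a black ring 44 mm across); at rest it stands 82 mm above the bench, 22 mm above the control box's top and 10 mm proud of its ring; presses straight down
- stop_button (a joint): travel of the red stop button in m: 0 = up, 0.006 = fully down; a spring returns it (about 5 N when fully down)
Not all that is in view belongs to the job. What is shaped like the orange_cell but purple is not meant.

How it is judged:
By the outcome, as a careful person would: the job done as asked, in the order asked, and still so for the second after the job is handed in, with the robot touching nothing.
It also fails if it takes over 58 s, if anything falls off the work surface, if the arm or the gripper's body presses on something with over 40 N, if the wrist force passes 120 N, or if a joint passes its speed limit or range.

## Working session

There is one attempt and no reset: what is moved stays moved. The work goes in short steps, Python scripts to look and compute and a tool call to move; the robot and the scene stay as the last step left them, time stands still between calls to the robot, and variables do not carry over. Pictures are saved under pics/ and viewed, at most 10 in all, crops included, and the job is handed in when it is done.

Besides the shell and the picture viewer there is one more tool, called by a JSON object that holds its "method" and its "body". jog_arm: Moves the arm, as the interface text tells. Its arguments: {"type":"object","properties":{"increments":{"type":"array"},"grip":{"type":"number"}},"required":["increments"]}

```bash
mkdir -p pics; ls
python3 - <<'E'
from station import sense, eyes, r
import cv2, numpy as np
for c in ("top","scene"):
    im=eyes.capture(c); cv2.imwrite(f"pics/{c}0.png",im)
    k=eyes.get_calibration(c); print(c,np.round(k["camera_matrix"],1).tolist(),np.round(k["R"],3).tolist(),np.round(k["t"],3).tolist())
    for n in ("orange_cell","zero_button_top","start_button_top","stop_button_top","rig","tray","console"):
        for d in eyes.spot_in(c,n)[:3]: print(c,n,round(d["conf"],2),np.round(d["centre"],3))
s=sense(); print(s["time_s"],s["tcp_pos"],np.round(s["ee_rot"],3).tolist(),s["gripper_width"],r.tcp_to_grasp)
E
```

```text
pics
top [[377.5, 0.0, 254.6], [0.0, 377.5, 195.8], [0.0, 0.0, 1.0]] [[-0.025, -1.0, 0.016], [-0.992, 0.023, -0.126], [0.126, -0.019, -0.992]] [-0.087, 0.509, 0.912]
top orange_cell 0.74 [0.342 0.165 0.057]
top orange_cell 0.61 [0.453 0.127 0.063]
top zero_button_top 0.23 [ 0.535 -0.285  0.054]
top start_button_top 0.55 [ 0.545 -0.288  0.081]
top start_button_top 0.47 [0.624 0.219 0.035]
top stop_button_top 0.58 [ 0.54  -0.349  0.078]
top rig 0.98 [0.626 0.219 0.036]
top tray 0.55 [0.452 0.056 0.01 ]
top tray 0.46 [ 0.446 -0.002  0.07 ]
top console 0.83 [ 0.531 -0.283  0.057]
scene [[487.7, 0.0, 251.5], [0.0, 487.7, 192.6], [0.0, 0.0, 1.0]] [[-0.556, 0.831, 0.021], [0.512, 0.362, -0.779], [-0.655, -0.422, -0.626]] [0.347, -0.158, 1.481]
scene orange_cell 0.55 [0.465 0.13  0.046]
scene orange_cell 0.53 [0.348 0.173 0.036]
scene zero_button_top 0.57 [ 0.552 -0.229  0.079]
scene start_button_top 0.24 [ 0.582 -0.258  0.062]
scene stop_button_top 0.57 [ 0.546 -0.342  0.079]
scene rig 0.85 [0.651 0.223 0.027]
scene tray 0.65 [0.473 0.083 0.009]
scene console 0.94 [ 0.579 -0.256  0.059]
0.8 [ 0.26723759 -0.56495369  0.40477143] [[-0.904, -0.428, -0.0], [-0.428, 0.904, -0.0], [0.0, 0.0, -1.0]] 1.0010058231779277 0.1635
```

View pics/top0.png

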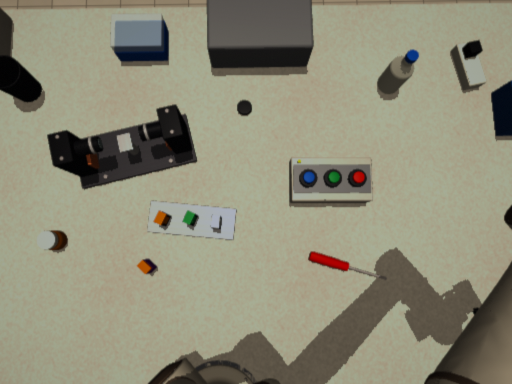

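View pics/scene0.png

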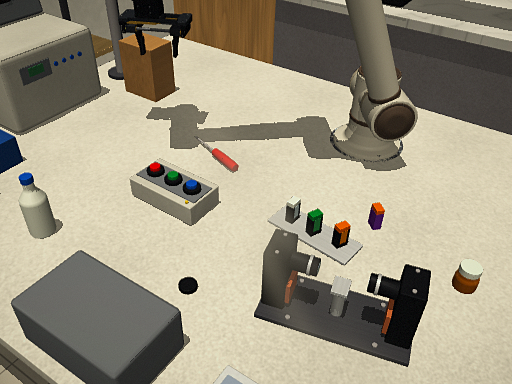

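```bash
cat > h.py <<'E'
import cv2, numpy as np
from scipy.optimize import minimize
from station import sense, eyes, r
K={c:eyes.get_calibration(c) for c in ("top","scene")}
S=4 # supersampling
def proj(c,P):
    k=K[c]; q=(np.asarray(P)@np.array(k["R"]).T+k["t"])@np.array(k["camera_matrix"]).T
    return q[:,:2]/q[:,2:]
def unproj(c,uv,z):
    k=K[c]; R=np.array(k["R"]); d=R.T@np.linalg.solve(k["camera_matrix"],[*uv,1.]); o=-R.T@np.array(k["t"])
    return o+d*(z-o[2])/d[2]
def box(x0,x1,y0,y1,z0,z1): return np.array([[x,y,z] for x in(x0,x1) for y in(y0,y1) for z in(z0,z1)],float)
def cyl(rad,z0,z1):
    a=np.linspace(0,2*np.pi,25)[:-1]; return np.array([[rad*np.cos(t),rad*np.sin(t),z] for z in(z0,z1) for t in a])
def cyl_y(rad,y0,y1,zc): 
    p=cyl(rad,y0,y1); return p[:,[0,2,1]]+[0,0,zc]
def place(P,v):
    c,s=np.cos(v[2]),np.sin(v[2]); return P@np.array([[c,s,0],[-s,c,0],[0,0,1]])+[v[0],v[1],0]
def render(c,parts,v,roi):
    x,y,w,h=roi; m=np.zeros((h*S,w*S),np.uint8)
    for P in parts:
        uv=(proj(c,place(P,v))-[x,y]+.5)*S-.5
        m=cv2.fillConvexPoly(m,cv2.convexHull(np.round(uv*16).astype(np.int32)),255,shift=4)
    return cv2.resize(m,(w,h),interpolation=cv2.INTER_AREA)/255.
def fit(obs,parts,v0,yaw=True):
    """obs: {cam: (mask, roi)}; returns pose maximizing overlap"""
    f=lambda p: sum(np.abs(render(c,parts,[p[0]/1e3,p[1]/1e3,p[2]*.01 if yaw else v0[2]],roi)-m[roi[1]:roi[1]+roi[3],roi[0]:roi[0]+roi[2]]).sum() for c,(m,roi) in obs.items())
    best=None
    p0=np.array([v0[0]*1e3,v0[1]*1e3,v0[2]*100])
    for dy in ((-30,-10,10,30) if yaw else (0,)):
        s=minimize(f,p0+[0,0,dy],method="Nelder-Mead",options=dict(initial_simplex=p0+[0,0,dy]+np.array([[0,0,0],[6,0,0],[0,6,0],[0,0,15]]),xatol=.05,fatol=.01))
        if best is None or s.fun<best.fun: best=s
    p=best.x; return np.round([p[0]/1e3,p[1]/1e3,np.degrees(p[2]*.01 if yaw else v0[2])],4),round(best.fun,1)
def roi_of(c,X,half):
    u=proj(c,[X])[0]; return (max(int(u[0])-half,0),max(int(u[1])-half,0),2*half,2*half)
E
python3 - <<'E'
from h import *
im={c:eyes.capture(c) for c in K}
hsv={c:cv2.cvtColor(im[c],cv2.COLOR_BGR2HSV) for c in K}
def hue(c,lo,hi): return (cv2.inRange(hsv[c],(lo,110,70),(hi,255,255))>0).astype(float)
cap=[box(-.015,.015,-.01,.01,.056,.068)]
for both in (["top"],["scene"],["top","scene"]):
    X=[.455,.128,.062]; print("cell",both,fit({c:(hue(c,5,25),roi_of(c,X,10)) for c in both},cap,[X[0],X[1],0]),
      fit({c:(hue(c,5,25),roi_of(c,X,10)) for c in both},cap,[X[0],X[1],1.57]))
for n,lo,hi,uv in (("blue",100,125,(308,178)),("green",45,80,(333,178))):
    X=unproj("top",uv,.08)
    for both in (["top"],["scene"],["top","scene"]): print(n,both,fit({c:(hue(c,lo,hi),roi_of(c,X,11)) for c in both},[cyl(.014,.073,.082)],[X[0],X[1],0],False))
rig=[box(-.065,.065,-.15,.15,0,.012)]+[box(-.037,.037,*sorted((s*.1,s*.146)),0.012,.155) for s in(1,-1)]+[cyl_y(.018,*sorted((s*.046,s*.1)),.12) for s in(1,-1)]+[box(-.021,.021,-.016,.016,.085,.09)]
X=unproj("top",(125,142),.09); print("stage guess",X)
tr={}
for c in K:
    o=eyes.outline_of(c,"rig")[0]; m=o["mask"].astype(float); tr[c]=(m,roi_of(c,X,110)); print(c,o["conf"],m.sum())
for both in (["top"],["scene"],["top","scene"]): print("rig",both,fit({c:tr[c] for c in both},rig,[X[0],X[1],.25]))
def stg(c): 
    h=hsv[c]; return ((h[...,2]>170)&(h[...,1]<40)).astype(float)
print("stage",fit({"top":(stg("top"),roi_of("top",X,12))},[box(-.021,.021,-.016,.016,.085,.09)],[X[0],X[1],.25]))
a=cv2.resize(im["top"][100:280,40:240],None,fx=4,fy=4,interpolation=cv2.INTER_CUBIC)[:600]
b=cv2.resize(im["scene"][190:330,250:400],None,fx=4,fy=4,interpolation=cv2.INTER_CUBIC)
cv2.imwrite("pics/a.png",a);cv2.imwrite("pics/b.png",b)
E
```

```text
cell ['top'] (array([  0.4564,   0.1306, -26.7163]), np.float64(14.2)) (array([4.564000e-01, 1.306000e-01, 1.533274e+02]), np.float64(14.2))
cell ['scene'] (array([  0.4579,   0.1309, -21.6916]), np.float64(31.3)) (array([ 0.4599,  0.131 , 86.4152]), np.float64(41.7))
cell ['top', 'scene'] (array([  0.4569,   0.1307, -26.1064]), np.float64(47.8)) (array([4.571000e-01, 1.307000e-01, 1.552507e+02]), np.float64(48.3))
blue ['top'] (array([ 0.5447, -0.2292,  0.    ]), np.float64(17.4))
blue ['scene'] (array([ 0.5472, -0.2285,  0.    ]), np.float64(15.6))
blue ['top', 'scene'] (array([ 0.5452, -0.2291,  0.    ]), np.float64(36.1))
green ['top'] (array([ 0.5437, -0.2893,  0.    ]), np.float64(30.6))
green ['scene'] (array([ 0.5452, -0.2898,  0.    ]), np.float64(26.5))
green ['top', 'scene'] (array([ 0.5449, -0.2894,  0.    ]), np.float64(57.7))
stage guess [0.63594319 0.20721819 0.09      ]
top 0.85 7010.0
scene 0.55 12293.0
rig ['top'] (array([ 0.637 ,  0.209 , 12.7377]), np.float64(224.8))Traceback (most recent call last):
  File "<stdin>", line 17, in <module>
  File "h.py", line 31, i
[... 509 characters left out ...]
,roi)-m[roi[1]:roi[1]+roi[3],roi[0]:roi[0]+roi[2]]).sum() for c,(m,roi) in obs.items())
                ~~~^^^^^^^^^^^^^^^^^^^^^^^^^^^^^^^^^^^^^^^^^^^^^^^^^^^^^^^^^^^^^^^^^^^^^^^^^^^^^^^^^^^^^^^^^^^^^^^^^^^^^^^^^^^^^^^^^^^^^^^^^^^^^^^^^^^^^^^^^^^^^^^^^^^^^^^^^^^^
  File "h.py", line 27, in <genexpr>
    f=lambda p: sum(np.abs(render(c,parts,[p[0]/1e3,p[1]/1e3,p[2]*.01 if yaw else v0[2]],roi)-m[roi[1]:roi[1]+roi[3],roi[0]:roi[0]+roi[2]]).sum() for c,(m,roi) in obs.items())
                           ~~~~~~~~~~~~~~~~~~~~~~~~~~~~~~~~~~~~~~~~~~~~~~~~~~~~~~~~~~~~~~~~~~^~~~~~~~~~~~~~~~~~~~~~~~~~~~~~~~~~~~~~~~~~~~~
ValueError: operands could not be broadcast together with shapes (220,220) (211,220)
```

```bash
sed -i 's/return (max(int(u\[0\])-half,0),max(int(u\[1\])-half,0),2\*half,2\*half)/x,y=np.clip((u-half).astype(int),0,None); return (x,y,min(2*half,512-x),min(2*half,384-y))/' h.py
python3 - <<'E'
from h import *
im={c:eyes.capture(c) for c in K}
hsv={c:cv2.cvtColor(im[c],cv2.COLOR_BGR2HSV) for c in K}
rig=[box(-.065,.065,-.15,.15,0,.012)]+[box(-.037,.037,*sorted((s*.1,s*.146)),0.012,.155) for s in(1,-1)]+[cyl_y(.018,*sorted((s*.046,s*.1)),.12) for s in(1,-1)]+[box(-.021,.021,-.016,.016,.085,.09)]
rig+=[cyl(.006,.012,.085)]
X=unproj("top",(125,142),.09)
tr={}
for c in K:
    m=eyes.outline_of(c,"rig")[0]["mask"].astype(float); tr[c]=(m,roi_of(c,X,110))
for both in (["top"],["scene"],["top","scene"]): print("rig",both,fit({c:tr[c] for c in both},rig,[X[0],X[1],.25]))
for t in (150,190):
  m=((hsv["top"][...,2]>t)&(hsv["top"][...,1]<50)).astype(float)
  print("stage",m[130:156,112:138].sum(),fit({"top":(m,roi_of("top",X,12))},[box(-.021,.021,-.016,.016,.085,.09)],[X[0],X[1],.25]))
tray=[box(-.04,.04,-.11,.11,0,.008)]
for c in K:
  m=eyes.outline_of(c,"tray")[0]["mask"].astype(float); print("tray",fit({c:(m,roi_of(c,[.45,.055,0],70))},tray,[.45,.055,0]),m.sum())
v=[.457,.1307,np.radians(-26)]; w=[.637,.209,np.radians(12.7)]
def draw(c,x0,y0,x1,y1,f):
    a=cv2.resize(im[c][y0:y1,x0:x1],None,fx=5,fy=5,interpolation=cv2.INTER_CUBIC)
    return a
a=draw("top",50,102,200,162,5); b=draw("top",140,195,240,245,5); d=draw("scene",270,190,370,270,5)
W=800; out=np.zeros((600,800,3),np.uint8); out[:300,:750]=a; out[300:550,:500]=b; cv2.imwrite("pics/a.png",out); cv2.imwrite("pics/b.png",d)
E
```

```text
rig ['top'] (array([ 0.6372,  0.209 , 12.6994]), np.float64(198.2))
rig ['scene'] (array([ 0.637 ,  0.2086, 12.6493]), np.float64(526.1))
rig ['top', 'scene'] (array([ 0.6372,  0.2088, 12.6437]), np.float64(727.6))
stage 196.0 (array([ 0.6341,  0.2095, 15.5359]), np.float64(60.6))
stage 0.0 (array([ 0.6473,  0.1526, 51.5662]), np.float64(0.0))
tray (array([ 0.453 ,  0.0627, -6.9729]), np.float64(520.9)) 2296.0
tray (array([ 0.4546,  0.0612, -6.9711]), np.float64(808.4)) 1623.0
```

View pics/a.png

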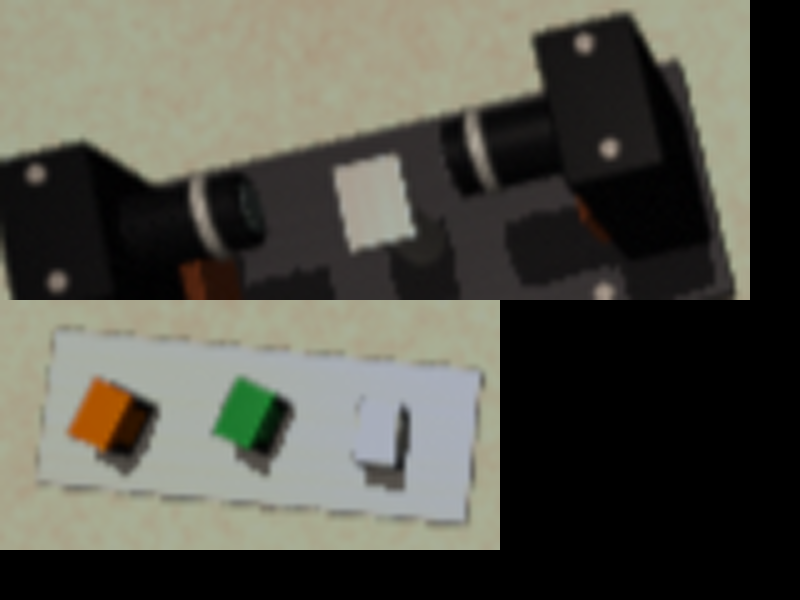

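View pics/b.png

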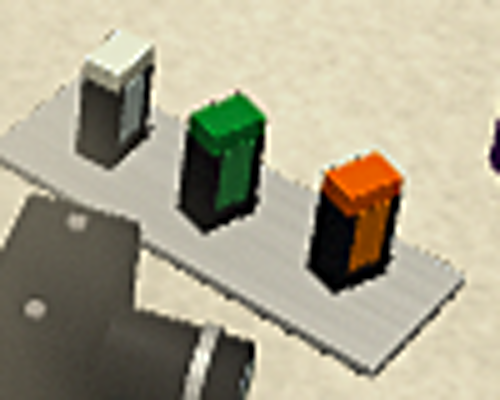

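The top view shows blue, green and red buttons at (308,178), (333,178) and (358,178). The true orange cell is on the tray at (162,218), and the purple-bodied look-alike stands off the tray at (147,266). The stage is at (125,142). In the close-ups the cell's window faces roughly +y.

Next I move above the blue button with the fingers shut.

{"method": "jog_arm", "body": {"increments": [[-0.987, 0.462, 0.287, 0], [-0.987, 0.462, 0.287, 0], [-0.987, 0.462, 0.287, 0], [-0.987, 0.462, 0.287, 0], [-0.987, 0.462, 0.287, 0], [-0.987, 0.462, 0.287, 0], [-0.987, 0.462, 0.287, 0], [-0.987, 0.462, 0.287, 0], [-0.987, 0.462, 0.287, 0], [-0.987, 0.462, 0.287, 0]], "grip": 0}}

```text
time_s: 2.3
tcp_pos: [0.4067, -0.3963, 0.3473]
ee_rot: [[-0.904, -0.428, 0.0], [-0.428, 0.904, -0.0], [-0.0, -0.0, -1.0]]
wrist_force: [0.1, 0.7, -0.2]
gripper_width: 0.174
gripper_force: 0.0
```

{"method": "jog_arm", "body": {"increments": [[-0.987, 0.462, 0.287, 0], [-0.987, 0.462, 0.287, 0], [-0.987, 0.462, 0.287, 0], [-0.987, 0.462, 0.287, 0], [-0.987, 0.462, 0.287, 0], [-0.987, 0.462, 0.287, 0], [-0.987, 0.462, 0.287, 0], [-0.987, 0.462, 0.287, 0], [-0.987, 0.462, 0.287, 0], [-0.987, 0.462, 0.287, 0]]}}

```text
time_s: 3.3
tcp_pos: [0.5457, -0.2284, 0.2898]
ee_rot: [[-0.904, -0.428, 0.0], [-0.428, 0.904, -0.0], [-0.0, -0.0, -1.0]]
wrist_force: [0.4, -0.0, 0.2]
gripper_width: 0.007
gripper_force: 0.0
```

{"method": "jog_arm", "body": {"increments": [[0, 0, 0, 0], [0, 0, 0, 0]]}}

```text
time_s: 3.5
tcp_pos: [0.5453, -0.2289, 0.2898]
ee_rot: [[-0.904, -0.428, -0.001], [-0.428, 0.904, -0.0], [0.0, 0.0, -1.0]]
wrist_force: [-0.5, -0.3, 0.2]
gripper_width: 0.006
gripper_force: 0.0
```

```bash
cat >> h.py <<'E'
def plan(x=None,y=None,z=None,psi=None):
    "units along tool x,y,z and turn units to reach a TCP position (world) and closing-axis heading psi (deg)"
    s=sense(); R=np.array(s["ee_rot"]); p=np.array(s["tcp_pos"]); h=np.degrees(np.arctan2(R[1,1],R[0,1]))
    t=np.array([p[i] if v is None else v for i,v in enumerate((x,y,z))])
    u=R.T@(t-p)/.02; a=0 if psi is None else -np.radians((psi-h+90)%180-90)/.08
    print("t",round(s["time_s"],2),"pos",np.round(p,4),"psi",round(h,2),"units",np.round(u,3),"turn",round(a,3),"j",np.round(s["joints"],1),"F",np.round(s["wrist_force"],1))
E
python3 - <<'E'
from h import *
cv2.imwrite("pics/c.png",cv2.resize(eyes.capture("scene")[100:250,90:290],None,fx=3,fy=3)); plan(.5449,-.2291,.2575)
E
```

```text
t 3.55 pos [ 0.545  -0.2293  0.29  ] psi 115.32 units [-0.     0.01   1.627] turn 0 j [ -7.1  24.8 -13.2   0.  -52.1 -57.6] F [ 0.1 -0.4  0.3]
```

View pics/c.png

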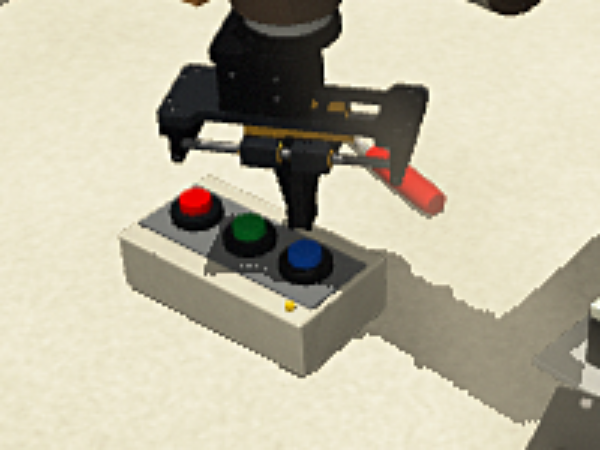

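The closed fingertips hang just above the blue cap, at about (300,225) in the crop against the cap at (306,255). I press now.

{"method": "jog_arm", "body": {"increments": [[0, 0, 0.5, 0], [0, 0, 0.5, 0], [0, 0, 0.3, 0], [0, 0, 0.2, 0], [0, 0, 0.13, 0], [0, 0, 0, 0], [0, 0, 0, 0]]}}

```text
time_s: 4.25
tcp_pos: [0.5444, -0.2293, 0.2586]
ee_rot: [[-0.904, -0.428, -0.002], [-0.428, 0.904, -0.0], [0.002, 0.001, -1.0]]
wrist_force: [-4.9, 1.3, 8.8]
gripper_width: -0.001
gripper_force: 4.5
```

{"method": "jog_arm", "body": {"increments": [[0, 0, 0.06, 0], [0, 0, 0, 0]]}}

```text
time_s: 4.45
tcp_pos: [0.5444, -0.2293, 0.2585]
ee_rot: [[-0.904, -0.428, -0.002], [-0.428, 0.904, -0.001], [0.002, 0.0, -1.0]]
wrist_force: [-6.4, 2.6, 12.5]
gripper_width: 0.003
gripper_force: 7.1
```

Run:
```python
from h import *
plan(.5449,-.2291,.2575)
```

```text
t 4.45 pos [ 0.5444 -0.2293  0.2585] psi 115.35 units [-0.025 -0.002  0.049] turn 0 j [ -7.1  26.8 -15.1   0.1 -48.1 -57.6] F [-6.4  2.6 12.5]
```

{"method": "jog_arm", "body": {"increments": [[0, 0, -0.5, 0], [0, 0, -0.8, 0], [0, 0, -0.9, 0]]}}

```text
time_s: 4.75
tcp_pos: [0.5451, -0.2291, 0.3001]
ee_rot: [[-0.904, -0.427, -0.001], [-0.427, 0.904, 0.0], [0.0, 0.0, -1.0]]
wrist_force: [-0.4, -0.5, -0.3]
gripper_width: 0.002
gripper_force: 0.0
```

{"method": "jog_arm", "body": {"increments": [[-0.196, 0.955, 0, 0], [-0.196, 0.955, 0, 0], [-0.196, 0.955, 0, 0], [-0.196, 0.955, 0, 0], [-0.196, 0.955, 0, 0], [-0.196, 0.955, 0, 0], [-0.196, 0.955, 0, 0], [-0.196, 0.955, 0, 0], [-0.196, 0.955, 0, 0]], "grip": 87}}

```text
time_s: 5.65
tcp_pos: [0.5034, -0.0579, 0.3001]
ee_rot: [[-0.904, -0.427, 0.001], [-0.427, 0.904, 0.0], [-0.001, -0.0, -1.0]]
wrist_force: [0.6, -0.7, 0.7]
gripper_width: 0.742
gripper_force: 0.0
```

Run:
```python
from h import *
plan(.4567,.1307,.30,153)
im={c:eyes.capture(c) for c in K}
X=[.4565,.1305,.062]
cap=[box(-.015,.015,-.01,.01,.056,.068)]
for s,v in ((110,50),(110,100),(160,60),(160,120)):
  for cs in (["top"],["scene"],["top","scene"]):
    ob={c:((cv2.inRange(cv2.cvtColor(im[c],cv2.COLOR_BGR2HSV),(5,s,v),(25,255,255))>0).astype(float),roi_of(c,X,10)) for c in cs}
    print(s,v,cs,fit(ob,cap,[*X[:2],np.radians(-27)]))
```

```text
t 5.65 pos [ 0.5034 -0.0579  0.3001] psi 115.31 units [-1.917e+00  9.522e+00  8.000e-03] turn -8.224 j [ 11.8  16.8 -24.3  -0.  -48.9 -76.5] F [ 0.6 -0.7  0.7]
110 50 ['top'] (array([  0.4561,   0.1294, -21.1758]), np.float64(32.4))
110 50 ['scene'] (array([  0.4586,   0.1302, -25.0393]), np.float64(36.5))
110 50 ['top', 'scene'] (array([  0.4573,   0.1296, -26.3189]), np.float64(75.3))
110 100 ['top'] (array([  0.4564,   0.1307, -24.3308]), np.float64(29.1))
110 100 ['scene'] (array([  0.4576,   0.1303, -26.7258]), np.float64(39.2))
110 100 ['top', 'scene'] (array([  0.4569,   0.1305, -23.6619]), np.float64(70.5))
160 60 ['top'] (array([  0.4559,   0.1295, -24.0162]), np.float64(22.8))
160 60 ['scene'] (array([  0.4581,   0.1305, -26.1479]), np.float64(38.9))
160 60 ['top', 'scene'] (array([  0.457 ,   0.1299, -25.2388]), np.float64(66.7))
160 120 ['top'] (array([  0.4561,   0.1308, -19.9994]), np.float64(36.4))
160 120 ['scene'] (array([  0.4576,   0.1301, -24.8385]), np.float64(42.2))
160 120 ['top', 'scene'] (array([  0.457 ,   0.1307, -24.1741]), np.float64(80.0))
```

{"method": "jog_arm", "body": {"increments": [[-0.192, 0.952, 0, 0], [-0.192, 0.952, 0, 0], [-0.192, 0.952, 0, 0], [-0.192, 0.952, 0, 0], [-0.192, 0.952, 0, 0], [-0.192, 0.952, 0, 0], [-0.192, 0.952, 0, 0], [-0.192, 0.952, 0, 0], [-0.192, 0.952, 0, 0], [-0.192, 0.952, 0, 0]]}}

```text
time_s: 6.75
tcp_pos: [0.457, 0.1303, 0.3002]
ee_rot: [[-0.904, -0.427, 0.001], [-0.427, 0.904, 0.0], [-0.001, 0.0, -1.0]]
wrist_force: [0.3, -0.3, -0.2]
gripper_width: 1.001
gripper_force: 0.0
```

{"method": "jog_arm", "body": {"increments": [[0, 0, 0, -0.95], [0, 0, 0, -0.95], [0, 0, 0, -0.95], [0, 0, 0, -0.95], [0, 0, 0, -0.95], [0, 0, 0, -0.95], [0, 0, 0, -0.95], [0, 0, 0, -0.95], [0, 0, 0, -0.95], [0, 0, 0, 0]]}}

```text
time_s: 7.75
tcp_pos: [0.4572, 0.1296, 0.3002]
ee_rot: [[-0.431, -0.902, 0.001], [-0.902, 0.431, 0.0], [-0.0, -0.0, -1.0]]
wrist_force: [-0.2, 0.4, -0.0]
gripper_width: 1.007
gripper_force: 0.0
```

Run:
```python
from h import *
plan(.457,.1304,.2115,154.5)
```

```text
t 7.75 pos [0.4572 0.1296 0.3002] psi 154.47 units [-0.029  0.029  4.433] turn -0.007 j [ 35.5  13.9 -28.5   0.  -47.6 -61. ] F [-0.2  0.4 -0. ]
```

{"method": "jog_arm", "body": {"increments": [[-0.03, 0.03, 0.8, 0], [0, 0, 0.8, 0], [0, 0, 0.8, 0], [0, 0, 0.8, 0], [0, 0, 0.8, 0], [0, 0, 0.43, 0], [0, 0, 0, 0]]}}

```text
time_s: 8.45
tcp_pos: [0.4565, 0.1304, 0.2105]
ee_rot: [[-0.432, -0.902, -0.002], [-0.902, 0.432, -0.001], [0.002, 0.001, -1.0]]
wrist_force: [-0.0, -0.3, 0.6]
gripper_width: 1.003
gripper_force: 0.0
```

{"method": "jog_arm", "body": {"increments": [[0, 0, 0, 0], [0, 0, 0, 0], [0, 0, 0, 0], [0, 0, 0, 0], [0, 0, 0, 0], [0, 0, 0, 0], [0, 0, 0, 0], [0, 0, 0, 0], [0, 0, 0, 0], [0, 0, 0, 0]], "grip": 10}}

```text
time_s: 9.45
tcp_pos: [0.4566, 0.1307, 0.2116]
ee_rot: [[-0.43, -0.903, 0.0], [-0.903, 0.43, 0.0], [-0.0, -0.0, -1.0]]
wrist_force: [-0.0, -0.4, -0.1]
gripper_width: 0.341
gripper_force: 30.0
```

{"method": "jog_arm", "body": {"increments": [[0, 0, -0.5, 0], [0, 0, -1, 0], [0, 0, -1, 0], [0, 0, -1, 0], [0, 0, -1, 0], [0, 0, -1, 0], [0, 0, -1, 0], [0, 0, -1, 0], [0, 0, -1, 0], [0, 0, -0.5, 0]]}}

```text
time_s: 10.45
tcp_pos: [0.4565, 0.1306, 0.3939]
ee_rot: [[-0.43, -0.903, 0.003], [-0.903, 0.43, 0.002], [-0.003, -0.002, -1.0]]
wrist_force: [0.6, 0.0, -0.4]
gripper_width: 0.342
gripper_force: 30.0
```

{"method": "jog_arm", "body": {"increments": [[0, 0, 0, -0.92], [0, 0, 0, -0.92], [0, 0, 0, -0.92], [0, 0, 0, -0.92], [0, 0, 0, -0.92], [0, 0, 0, -0.92], [0, 0, 0, -0.92], [0, 0, 0, -0.92], [0, 0, 0, -0.92], [0, 0, 0, 0]]}}

```text
time_s: 11.45
tcp_pos: [0.4563, 0.1306, 0.3913]
ee_rot: [[0.215, -0.977, -0.001], [-0.977, -0.215, -0.0], [0.0, 0.001, -1.0]]
wrist_force: [0.1, 0.1, -0.8]
gripper_width: 0.342
gripper_force: 30.0
```

Run:
```python
from h import *
plan(.6368,.2088,.39,192.65)
im=eyes.capture("scene"); cv2.imwrite("pics/d.png",cv2.resize(im[80:280,240:440],None,fx=3,fy=3,interpolation=cv2.INTER_CUBIC))
```

```text
t 11.45 pos [0.4563 0.1306 0.3913] psi -167.56 units [-1.875 -9.658  0.057] turn -0.046 j [ 35.6   7.9 -21.   -0.  -61.1 -23.2] F [ 0.1  0.1 -0.8]
```

View pics/d.png

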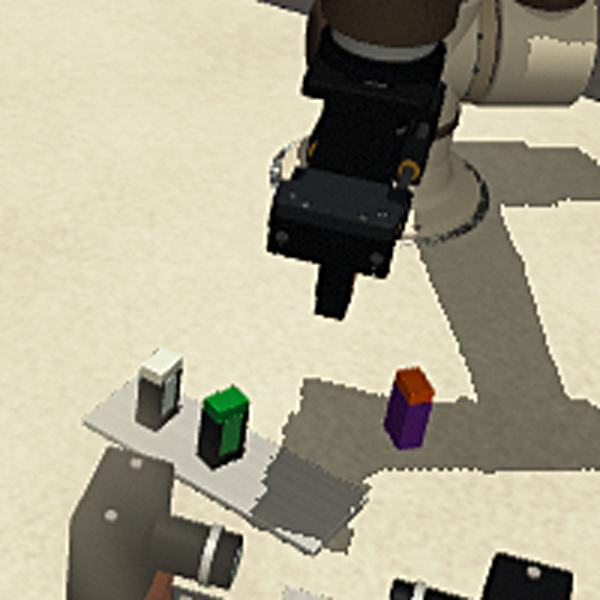

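{"method": "jog_arm", "body": {"increments": [[-0.188, -0.966, 0, -0.046], [-0.188, -0.966, 0, 0], [-0.188, -0.966, 0, 0], [-0.188, -0.966, 0, 0], [-0.188, -0.966, 0, 0], [-0.188, -0.966, 0, 0], [-0.188, -0.966, 0, 0], [-0.188, -0.966, 0, 0], [-0.188, -0.966, 0, 0], [-0.188, -0.966, 0, 0]]}}

```text
time_s: 12.5
tcp_pos: [0.6375, 0.21, 0.391]
ee_rot: [[0.218, -0.976, -0.001], [-0.976, -0.218, -0.0], [0.0, 0.001, -1.0]]
wrist_force: [-0.1, -0.1, -0.3]
gripper_width: 0.344
gripper_force: 30.0
```

{"method": "jog_arm", "body": {"increments": [[0, 0, 0, 0], [0, 0, 0, 0]]}}

```text
time_s: 12.7
tcp_pos: [0.6367, 0.2096, 0.3906]
ee_rot: [[0.218, -0.976, -0.002], [-0.976, -0.218, -0.001], [0.0, 0.002, -1.0]]
wrist_force: [0.2, 0.4, -1.2]
gripper_width: 0.349
gripper_force: 30.0
```

Run:
```python
from h import *
plan(.6368,.2088,.2945,192.65)
im=eyes.capture("scene"); cv2.imwrite("pics/e.png",cv2.resize(im[170:370,240:440],None,fx=3,fy=3,interpolation=cv2.INTER_CUBIC))
```

```text
t 12.7 pos [0.6367 0.2096 0.3906] psi -167.4 units [ 0.041 -0.006  4.806] turn -0.011 j [ 32.   27.    6.3  -0.  -69.4 -19.4] F [ 0.2  0.4 -1.2]
```

View pics/e.png

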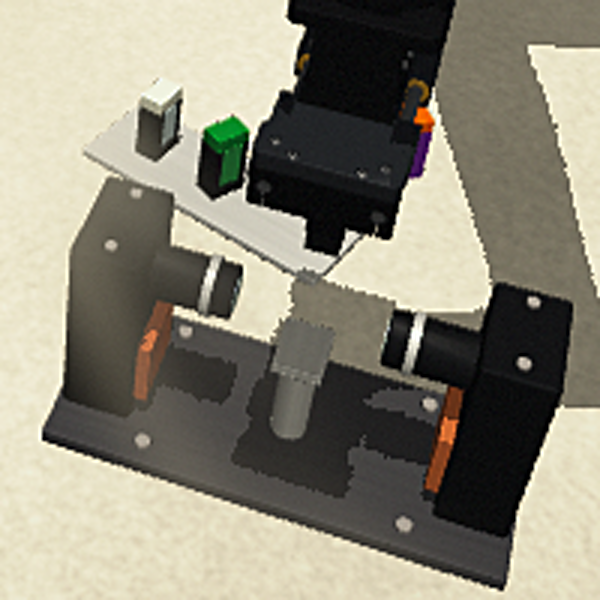

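Run:
```python
from h import *
print(unproj("scene",(240+303/3-.33,170+348/3-.33),.09))
P=box(-.021,.021,-.016,.016,.09,.09)[::2]
print((proj("scene",place(P,[.6368,.2088,np.radians(12.65)]))-[240,170]+.33)*3)
```

```text
[0.63945016 0.20962333 0.09      ]
[[286.59164447 314.01784759]
 [335.82753471 328.4251692 ]
 [270.68937312 361.44318491]
 [321.45467087 376.79585091]]
```

{"method": "jog_arm", "body": {"increments": [[0.03, 0, 0.8, 0], [0, 0, 0.8, 0], [0, 0, 0.8, 0], [0, 0, 0.8, 0], [0, 0, 0.7, 0], [0, 0, 0.4, 0], [0, 0, 0.2, 0], [0, 0, 0.1, 0], [0, 0, 0, 0], [0, 0, 0, 0]]}}

```text
time_s: 13.75
tcp_pos: [0.6371, 0.2092, 0.3003]
ee_rot: [[0.219, -0.976, 0.001], [-0.976, -0.219, 0.001], [-0.0, -0.001, -1.0]]
wrist_force: [0.5, 1.0, 0.5]
gripper_width: 0.343
gripper_force: 30.0
```

Run:
```python
from h import *
plan(.6368,.2088,.2935,192.65)
im=eyes.capture("scene"); cv2.imwrite("pics/f.png",cv2.resize(im[190:350,260:420],None,fx=3.7,fy=3.7,interpolation=cv2.INTER_CUBIC))
```

```text
t 13.75 pos [0.6371 0.2092 0.3003] psi -167.33 units [0.016 0.021 0.338] turn 0.005 j [ 32.   31.   -0.4   0.  -58.5 -19.3] F [0.5 1.  0.5]
```

View pics/f.png

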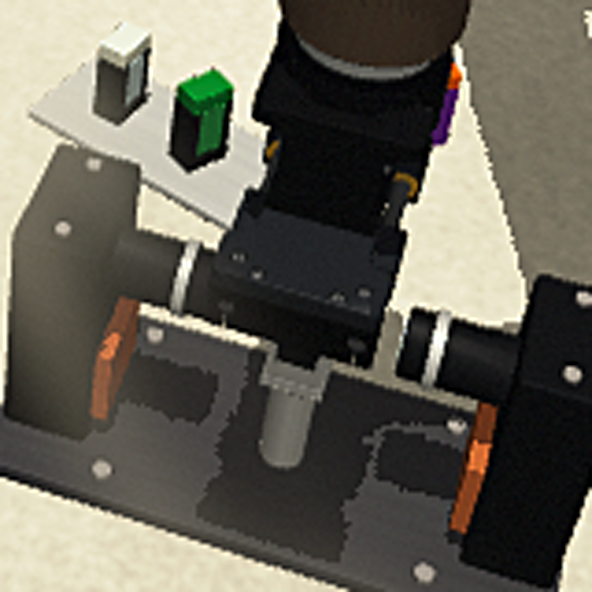

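The cell is lined up over the stage. I ease it down from here.

{"method": "jog_arm", "body": {"increments": [[0, 0, 0.15, 0], [0, 0, 0.1, 0], [0, 0, 0.05, 0], [0, 0, 0, 0], [0, 0, 0, 0]]}}

```text
time_s: 14.3
tcp_pos: [0.6369, 0.2091, 0.2937]
ee_rot: [[0.219, -0.976, -0.0], [-0.976, -0.219, -0.0], [0.0, 0.0, -1.0]]
wrist_force: [-0.4, -0.3, 0.7]
gripper_width: 0.342
gripper_force: 30.0
```

{"method": "jog_arm", "body": {"increments": [[0, 0, 0.04, 0], [0, 0, 0.03, 0], [0, 0, 0, 0], [0, 0, 0, 0]]}}

```text
time_s: 14.7
tcp_pos: [0.6368, 0.2091, 0.2936]
ee_rot: [[0.22, -0.976, 0.001], [-0.976, -0.22, -0.0], [0.0, -0.001, -1.0]]
wrist_force: [-3.3, -0.9, 6.2]
gripper_width: 0.342
gripper_force: 30.0
```

Contact is made, so the cell is on the stage. I open the fingers, retreat straight up, then look.

{"method": "jog_arm", "body": {"increments": [[0, 0, -0.05, 0], [0, 0, 0, 0], [0, 0, 0, 0], [0, 0, 0, 0], [0, 0, 0, 0], [0, 0, 0, 0], [0, 0, 0, 0]], "grip": 75}}

```text
time_s: 15.4
tcp_pos: [0.637, 0.2091, 0.2931]
ee_rot: [[0.219, -0.976, -0.0], [-0.976, -0.219, -0.0], [0.0, 0.0, -1.0]]
wrist_force: [0.6, 0.2, -0.0]
gripper_width: 0.837
gripper_force: 0.0
```

{"method": "jog_arm", "body": {"increments": [[0, 0, -0.4, 0], [0, 0, -0.8, 0], [0, 0, -1, 0], [0, 0, -1, 0], [0, 0, -1, 0], [0, 0, -0.8, 0]]}}

```text
time_s: 16.0
tcp_pos: [0.637, 0.209, 0.3954]
ee_rot: [[0.219, -0.976, 0.002], [-0.976, -0.219, 0.001], [-0.0, -0.002, -1.0]]
wrist_force: [-0.8, 1.2, -0.6]
gripper_width: 0.86
gripper_force: 0.0
```

Run:
```python
from h import *
plan(.5449,-.2894,.39)
print(sense()["gripper_width"])
im=eyes.capture("scene"); a=cv2.resize(im[220:320,280:400],None,fx=5,fy=5,interpolation=cv2.INTER_CUBIC)
cv2.imwrite("pics/g.png",a)
X=[.637,.209,.144]
cap=[box(-.015,.015,-.01,.01,.138,.150)]
for s,v in ((110,50),(110,100),(160,60)):
    ob={"scene":((cv2.inRange(cv2.cvtColor(im,cv2.COLOR_BGR2HSV),(5,s,v),(25,255,255))>0).astype(float),roi_of("scene",X,11))}
    print(s,v,ob["scene"][0].sum(),fit(ob,cap,[*X[:2],np.radians(12.6)]))
```

```text
t 16.0 pos [0.637  0.209  0.3954] psi -167.32 units [23.305  9.96   0.241] turn 0 j [ 32.   26.8   6.7   0.  -69.7 -19.3] F [-0.8  1.2 -0.6]
0.8604698013805252
110 50 10438.0 (array([ 0.6376,  0.2086, 13.5536]), np.float64(16.1))
110 100 8158.0 (array([ 0.637 ,  0.2083, 13.6797]), np.float64(18.6))
160 60 8195.0 (array([ 0.6376,  0.2085, 14.1969]), np.float64(20.9))
```

View pics/g.png

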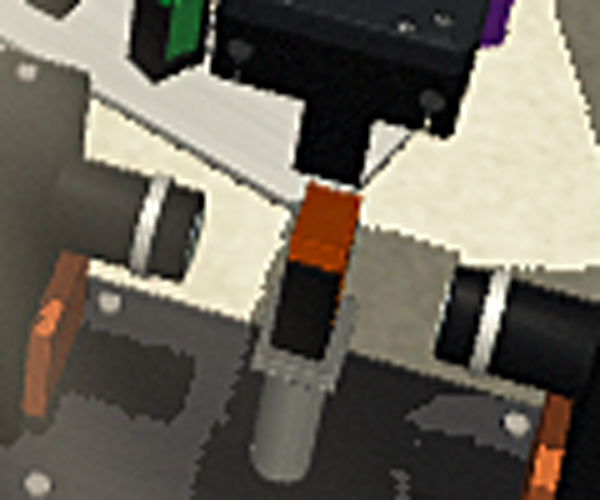

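The cell stands upright in the middle of the stage, with its cap at about (327,225) in the crop and its window edge facing the barrel at right. The fit gives (0.637, 0.2085) and a yaw of about 13.6°, against 12.65° for the rig. Next is the green button.

{"method": "jog_arm", "body": {"increments": [[0.971, 0.415, 0, 0], [0.971, 0.415, 0, 0], [0.971, 0.415, 0, 0], [0.971, 0.415, 0, 0], [0.971, 0.415, 0, 0], [0.971, 0.415, 0, 0], [0.971, 0.415, 0, 0], [0.971, 0.415, 0, 0], [0.971, 0.415, 0, 0], [0.971, 0.415, 0, 0]], "grip": 0}}

```text
time_s: 17.05
tcp_pos: [0.5981, -0.0004, 0.3932]
ee_rot: [[0.219, -0.976, 0.0], [-0.976, -0.219, 0.0], [0.0, -0.0, -1.0]]
wrist_force: [0.2, -0.6, 0.4]
gripper_width: 0.052
gripper_force: 0.0
```

{"method": "jog_arm", "body": {"increments": [[0.971, 0.415, 0, 0], [0.971, 0.415, 0, 0], [0.971, 0.415, 0, 0], [0.971, 0.415, 0, 0], [0.971, 0.415, 0, 0], [0.971, 0.415, 0, 0], [0.971, 0.415, 0, 0], [0.971, 0.415, 0, 0], [0.971, 0.415, 0, 0], [0.971, 0.415, 0, 0]]}}

```text
time_s: 18.05
tcp_pos: [0.5594, -0.2079, 0.3932]
ee_rot: [[0.219, -0.976, 0.0], [-0.976, -0.219, 0.0], [0.0, -0.0, -1.0]]
wrist_force: [-0.3, 1.2, 0.2]
gripper_width: 0.003
gripper_force: 0.0
```

{"method": "jog_arm", "body": {"increments": [[0.971, 0.415, 0, 0], [0.971, 0.415, 0, 0], [0.971, 0.415, 0, 0], [0.971, 0.415, 0, 0], [0, 0, 0.8, 0], [0, 0, 1, 0], [0, 0, 1, 0], [0, 0, 1, 0], [0, 0, 0.8, 0], [0, 0, 0.4, 0]]}}

```text
time_s: 19.05
tcp_pos: [0.5438, -0.2899, 0.2914]
ee_rot: [[0.219, -0.976, -0.003], [-0.976, -0.219, 0.001], [-0.001, 0.002, -1.0]]
wrist_force: [-0.4, -0.0, 0.4]
gripper_width: 0.004
gripper_force: 0.0
```

{"method": "jog_arm", "body": {"increments": [[0, 0, 0, 0], [0, 0, 0, 0]]}}

```text
time_s: 19.25
tcp_pos: [0.5449, -0.2897, 0.2939]
ee_rot: [[0.219, -0.976, 0.001], [-0.976, -0.219, -0.001], [0.001, -0.001, -1.0]]
wrist_force: [0.3, -0.6, -0.1]
gripper_width: 0.001
gripper_force: 0.0
```

Run:
```python
from h import *
plan(.5449,-.2894,.2575); print(sense()["gripper_width"])
```

```text
t 19.25 pos [ 0.5449 -0.2897  0.2939] psi -167.33 units [-1.700e-02 -1.000e-03  1.819e+00] turn 0 j [-13.   26.7  -9.1   0.  -54.1  25.6] F [ 0.3 -0.6 -0.1]
0.0014293909534716736
```

{"method": "jog_arm", "body": {"increments": [[0, 0, 0.5, 0], [0, 0, 0.5, 0], [0, 0, 0.4, 0], [0, 0, 0.3, 0], [0, 0, 0.2, 0], [0, 0, 0, 0], [0, 0, 0, 0]]}}

```text
time_s: 19.95
tcp_pos: [0.5446, -0.289, 0.2584]
ee_rot: [[0.221, -0.975, -0.0], [-0.975, -0.221, -0.001], [0.001, 0.001, -1.0]]
wrist_force: [-6.4, 4.9, 17.6]
gripper_width: 0.007
gripper_force: 8.5
```

Fully down: 17.6 N, at the same stop height as the blue button. I release it and retreat.

{"method": "jog_arm", "body": {"increments": [[0, 0, -0.5, 0], [0, 0, -0.8, 0], [0, 0, -1, 0], [0, 0, -1, 0], [0, 0, -1, 0], [0, 0, 0, 0], [0, 0, 0, 0]]}}

```text
time_s: 20.65
tcp_pos: [0.5447, -0.2892, 0.3407]
ee_rot: [[0.219, -0.976, 0.0], [-0.976, -0.219, 0.001], [-0.001, -0.0, -1.0]]
wrist_force: [0.9, 0.3, -0.6]
gripper_width: 0.005
gripper_force: 0.0
```

Run:
```python
from h import *
im=eyes.capture("top"); sc=eyes.capture("scene")
a=cv2.resize(im[102:172,60:210],None,fx=5,fy=5,interpolation=cv2.INTER_CUBIC)[:350,:]
b=cv2.resize(sc[220:320,260:410],None,fx=2.5,fy=2.5,interpolation=cv2.INTER_CUBIC)
out=np.zeros((600,750,3),np.uint8); out[:350]=a; out[350:,:375]=b; cv2.imwrite("pics/h.png",out)
ob={c:((cv2.inRange(cv2.cvtColor(i,cv2.COLOR_BGR2HSV),(5,110,60),(25,255,255))>0).astype(float),roi_of(c,[.637,.209,.144],10)) for c,i in (("top",im),("scene",sc))}
cap=[box(-.015,.015,-.01,.01,.138,.150)]
for cs in (["top"],["scene"],["top","scene"]): print(cs,fit({c:ob[c] for c in cs},cap,[.637,.209,.22]))
plan()
```

```text
['top'] (array([ 0.6365,  0.2089, 11.6395]), np.float64(18.8))
['scene'] (array([ 0.6377,  0.2083, 13.6559]), np.float64(16.9))
['top', 'scene'] (array([ 0.637 ,  0.2086, 12.7999]), np.float64(40.2))
t 20.75 pos [ 0.5445 -0.2892  0.3396] psi -167.35 units [0. 0. 0.] turn 0 j [-13.   24.2  -6.   -0.  -60.   25.6] F [-1.3  0.5  0.2]
```

View pics/h.png

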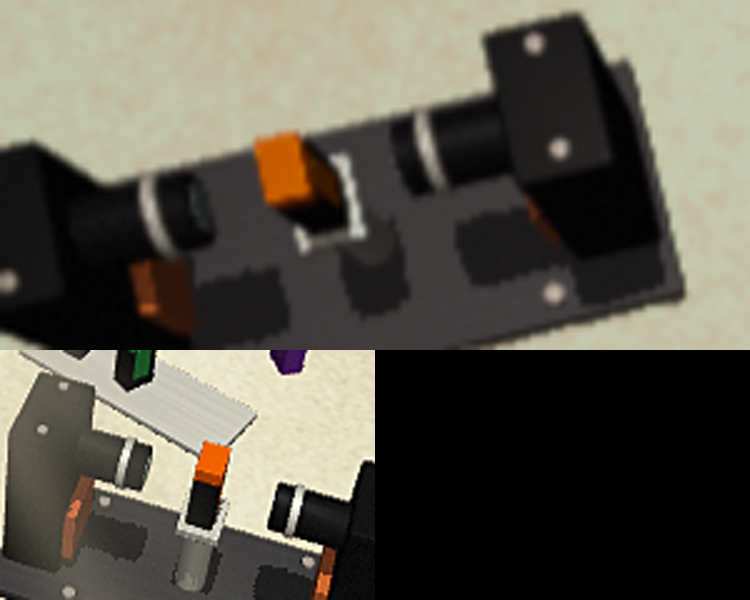

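The cell stands centred and square on the stage (yaw 12.8°, rig 12.65°), and the arm is clear. I hand the job in.

```bash
python3 -c "
from station import r
print(r.finish_job())"
```

```text
the job is handed in; nothing more can be done
None
```

I zeroed the rig with the stage empty, stood the orange-capped cell in the middle of the stage square to the barrels, pressed and released start, and handed the job in at about 21 s; the hand-in returned no verdict.

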